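# Free the seized clamp knob of a slicing guide and bring the fence home

## Robot

A 6-joint arm with a two-finger parallel gripper is mounted at the origin on a cart in front of the work surface, level with it; the furniture and walls round the work are solid. World frame = base frame: x ahead of the robot, y to its left, z up, the work surface at z = 0. Lengths are in m, angles in rad, forces in N, time in s.
With the tool pointing down it reaches from about 0.35 to 0.85 m from the base axis. Payload 8.1 kg.
Tool frame: the origin (TCP) lies at the very end of the fingers, on their centre line; the grasp point (between the pads) lies 19 mm behind it; z points along the fingers, y is the line along which they close (so a half turn about z gives the same grasp; the last joint's range is limited). The gripper opens to 93 mm and grips with 3 to 60 N. Pads are 15 mm wide; open, the fingers measure 128 mm over their backs; the gripper's body (75 mm by 188 mm) begins 65 mm behind the grasp point.
Start: joints at [1.073, 0.13, 1.488, -0, 1.523, -0.085], TCP at [0.241, 0.55, 0.219] pointing down, gripper open.
Joint ranges: [-2.96, 2.96], [-0.89, 2.26], [0.02, 2.5], [-1.34, 4.48], [0, 2.73], [-2.66, 2.66]. Speed limits (rad/s): [2.39, 2.39, 2.79, 3.14, 3.14, 3.14].

## Interface

Orientations are given as a rotation vector (axis times angle).
In Python, from plant import monitor, eyes, ticket gives the robot as it stands.
- The arm moves only by the tool arm_command, never from a script. Its argument "deltas" is a list that holds one entry, the list of rows, each a list of 6 numbers: the shift along the world's x, y, z in cm, then the turn, a rotation vector about the world's x, y, z in degrees. In form: [[[tx, ty, tz, rx, ry, rz], ...]]. A call has 1 to 12 rows; each row shifts and turns the commanded pose from where the row before left it; what a row does not reach is not made up. A row lasts 1/12 s, in which the tool goes at most 41.7 mm and 7.16 degrees, less where a joint would pass 70% of its speed; a pose out of reach is approached as far as the arm can. A call is refused whole if a number of a shift passes 4.17 or a number of a turn 7.16, either way. A call with a gripper value outside its range is refused whole. "gripper" is the opening, from -1 (shut) to 1 (fully open), set as the call begins (left out, the last holds). The fingers move at their own pace and stop on an object; "squeeze" is the grip in N (left out, the last holds). Time passes only in rows, so rows that do not move let the fingers close. It gives the time, the measured TCP pose, the force, the opening and the grip force at its end, in the units of the state.
- monitor.read_state(): the state, without advancing time (a new reading comes with each control period).
- eyes.read_camera(name): name is "side" or "top" or "wrist"; returns the picture (400x640x3 uint8, blue, green, red); there is no depth.
- eyes.camera_model(name): a dict with "fx", "fy", "cx", "cy" (pixels), "rvec" (rotation vector, rad) and "tvec" (3), from world to camera coordinates, as OpenCV has them. Camera axes: x right, y down, z forward; pixel columns grow to the right and rows downward; lengths in m; the calibration is good to about 2 mm. A picture is of the moment at which its call begins: read the wrist's pose just before it. camera_model takes no time and is no camera call; for the wrist camera it gives the pose at the moment of the call.
- ticket.close_job(): hands the job in; it is judged then, once.
The state is a dict: "t": time; "q": joint angles; "dq": joint speeds; "joint_torque": joint torques, N m; "tool_pos": TCP position; "orientation": TCP orientation; "force": force on the tool from outside, world axes, zero at the start; "wrist_torque": the same for the moment, N m; "opening": finger opening in m; "gripper_force": force on a finger pad.
Only numpy, scipy, OpenCV 4.12 (cv2) and the standard library are available. Lean on these libraries where they do the work, as an engineer would, in place of code of your own. Each camera call takes 0.05 s, during which the arm holds its last target. There are 200 camera calls.

## Task

The wing knob that clamps the slicing guide's fence is stuck fast with dried syrup. Break it loose with a short firm counter-clockwise twist and turn it on until you feel it come up firmly, but not strained, against its stop pin. Then, leaving the knob open, slide the fence towards the knob until it is fully home on its two bumpers, let go, and do not disturb the other things on the table.

Things in the scene. Friction and masses are not known exactly. Their poses are not given: they have to be found in the camera images.
- guide: slicing guide, fixed: pale wooden board 170 (x) x 310 (y) x 18 mm high; origin at the centre of its underside, z up. Knob axis at x 0, y -95 mm. The fence crosses the board and slides along -y, towards the knob, to two black rubber bumpers (x +-55, top 44 mm above the table). Beyond the fence (y above 50 mm) the board is bare. A flat bar of the fence runs under the knob between low rails.
- fence_top (a point): middle of the top edge of the upright wooden fence, 78.5 mm above the table. Fence: 150 mm along the guide's x, 14 mm thick (y), lower edge 26 mm above the table. Site at guide x 0, y +32 mm as found, y -23 mm when home. Push its +y face or pinch its top. Locked until the knob is loose; then it slides with about 2 N (plus 6 N per m/s) and stays where left.
- fence (a joint): travel of the fence towards the knob, m: 0 as found, 0.055 home against the bumpers
- wing_knob: black wing knob; origin on its axis at the board's top (18 mm above the table). Wing bar 94 mm long (knob x), 16 mm thick, 48 to 74 mm above the table: grip its middle across the thickness, or push or grip a wing. Round skirt under it 60 mm across, 28 to 41 mm above the table. Yaw equals the guide's as found and grows as it is loosened. Stays where left.
- stop_tab (a point): middle of the small tab, 8 mm wide, on the knob's skirt 38 mm from the axis, 33.5 mm above the table; starts on the guide's -y side of the axis and swings towards +x as the knob turns. Knob sticks in the first 0.35 rad or so (0.15 to 0.5 N m, differing each time, fading as it gives), then is free (0.05 N m) up to the stop pin, 0.8 to 1.4 rad from the start.
- stop_plate: fixed steel plate under the knob, with the stop pin on it; origin on the knob's axis, 18 mm above the table. The upright grey pin, 10 mm across, top 40 mm above the table, 38 mm from the axis, stands on the guide's +x side; where along the arc differs each time and is not measured: feel for it. Once the tab meets it, it yields 1 mm per 12 N. It bears at most 25 N (about 1 N m on the knob).
- mug: bystander: white mug, 82 x 112 x 94 mm, loose; origin at the centre of its underside
- spice_jar: bystander: small glass jar with a grey lid, 47 mm across, 69 mm high, loose; origin at the centre of its underside
- cap: bystander: white screw cap, 37 mm across, 16 mm high, loose; origin at the centre of its underside
- cup_scoop: bystander: small steel measuring cup with a handle, 53 x 112 x 27 mm, loose; origin at the centre of its underside

How it is judged:
By the outcome, as a careful person would: the job done as asked, in the order asked, and still so for the second after the job is handed in, with the robot touching nothing.
It also fails if it takes over 69 s, if anything falls off the work surface, if the arm or the gripper's body presses on something with over 40 N, if the wrist force passes 120 N, or if a joint passes its speed limit or range.

## Working session

There is one attempt and no reset: what is moved stays moved. The work goes in short steps, Python scripts to look and compute and a tool call to move; the robot and the scene stay as the last step left them, time stands still between calls to the robot, and variables do not carry over. Pictures are saved under pics/ and viewed, at most 10 in all, crops included, and the job is handed in when it is done.

Besides the shell and the picture viewer there is one more tool, called after "Call:" in YAML: its name, and indented under it one key for each argument. arm_command: Moves the arm, as the interface text tells. Its arguments: {"type":"object","properties":{"deltas":{"type":"array"},"gripper":{"type":"number"},"squeeze":{"type":"number"}},"required":["deltas"]}

```bash
mkdir -p pics; ls
python3 - <<'E'
from plant import monitor,eyes
import cv2
s=monitor.read_state();print(s)
for n in("top","side"):
    im=eyes.read_camera(n);cv2.imwrite(f"pics/{n}0.png",im);m=eyes.camera_model(n);print(n,m)
E
```

```text
pics
{'t': 0.0, 'q': array([ 1.07258283e+00,  1.31158319e-01,  1.48925061e+00,  1.06547896e-05,
        1.52299871e+00, -8.54240579e-02]), 'dq': array([ 0.00180496,  0.00027807,  0.00046781,  0.0014258 , -0.00048567,
        0.00136713]), 'joint_torque': array([ 1.80413295e-03, -5.59845793e+01, -4.91762567e+01,  7.67768710e-02,
        3.52084986e-02, -2.16547205e-04]), 'tool_pos': array([0.240421  , 0.54911593, 0.21760489]), 'orientation': array([-6.43705818e-01, -3.07439347e+00,  2.72517116e-03]), 'force': array([0.20332744, 0.02366713, 0.55830163]), 'wrist_torque': array([0.01794577, 0.01704868, 0.00398951]), 'gripper_force': 0.0, 'opening': 0.09309029304843089}
top {'fx': 378.72482048820933, 'fy': 378.72482048820933, 'cx': 322.46313661258614, 'cy': 195.21471720197707, 'rvec': array([ 2.12994495, -2.15198864,  0.16171155]), 'tvec': array([0.01701648, 0.59589292, 0.99865794])}
side {'fx': 362.54541249499545, 'fy': 362.54541249499545, 'cx': 325.4491261792523, 'cy': 203.3142529517189, 'rvec': array([ 0.08594574, -2.82966963,  1.3216808 ]), 'tvec': array([0.61002583, 0.07599628, 1.14239256])}
```

View pics/top0.png

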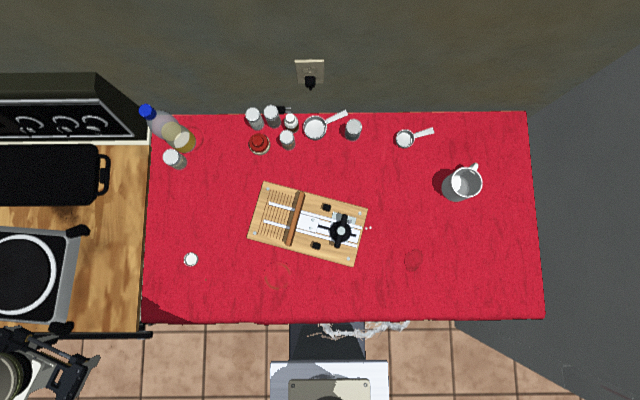

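View pics/side0.png

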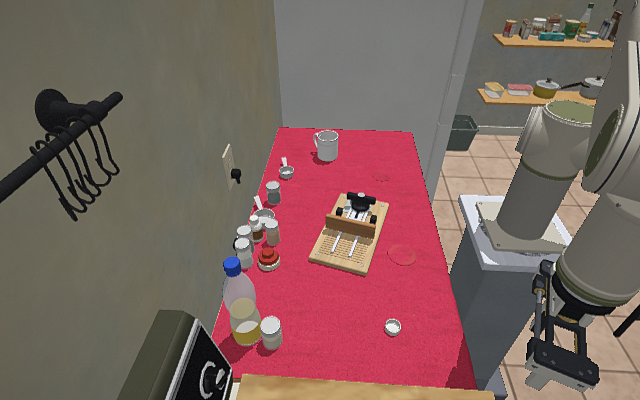

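The top view shows the board with corners near (264,182), (368,208), (354,266) and (248,239), the knob at (341,231), the fence near (295,218) and bumpers at (326,207) and (316,245). The side view agrees, and the area above the board is clear.

```bash
cat > h.py <<'E'
import numpy as np,cv2
from plant import monitor,eyes
from scipy.spatial.transform import Rotation as Rn
def ray(m,uv,z):
    R=cv2.Rodrigues(np.array(m["rvec"]))[0];t=np.array(m["tvec"]);C=-R.T@t
    d=R.T@np.array([(uv[0]-m["cx"])/m["fx"],(uv[1]-m["cy"])/m["fy"],1.])
    return C+d*(z-C[2])/d[2]
def proj(m,p):
    R=cv2.Rodrigues(np.array(m["rvec"]))[0];c=R@np.array(p)+m["tvec"]
    return np.array([c[0]/c[2]*m["fx"]+m["cx"],c[1]/c[2]*m["fy"]+m["cy"]])
E
python3 - <<'E'
from h import *
im=cv2.imread("pics/top0.png");m=eyes.camera_model("top")
hsv=cv2.cvtColor(im,cv2.COLOR_BGR2HSV)
roi=np.zeros(im.shape[:2],np.uint8);roi[170:280,235:385]=255
red=((hsv[...,0]>165)|(hsv[...,0]<5))&(hsv[...,1]>150)
msk=((~red)*255).astype(np.uint8)&roi
msk=cv2.morphologyEx(msk,cv2.MORPH_OPEN,np.ones((5,5)))
c=max(cv2.findContours(msk,0,2)[0],key=cv2.contourArea)
# board outline mapped to z=.018 then minAreaRect in mm
w=np.array([ray(m,p[0],.018)[:2]*1000 for p in c],np.float32)
r=cv2.minAreaRect(w);print(r,cv2.boxPoints(r))
# knob: dark blob
k=((hsv[...,2]<60)*255).astype(np.uint8)&roi
for c in cv2.findContours(k,0,2)[0]:
    if cv2.contourArea(c)>15:
        x=cv2.moments(c);u=(x['m10']/x['m00'],x['m01']/x['m00']);print(u,cv2.contourArea(c),ray(m,u,.06),ray(m,u,.044))
E=cv2.resize(im[170:280,235:385],None,fx=5,fy=5,interpolation=cv2.INTER_CUBIC);cv2.imwrite("pics/crop.png",E)
E
```

```text
((522.6004028320312, 54.84178161621094), (308.870849609375, 170.56298828125), 74.29314422607422) [[ 398.69528   -70.73988 ]
 [ 562.88934  -116.913956]
 [ 646.5055    180.42345 ]
 [ 482.31146   226.59752 ]]
(315.9540229885057, 245.44827586206895) 29.0 [0.45857651 0.02957149 0.06      ] [0.45891471 0.02988594 0.044     ]
(339.880890052356, 230.91186736474694) 382.0 [ 0.49655023 -0.03483584  0.06      ] [ 0.49748541 -0.03553391  0.044     ]
(326.25128205128203, 207.0102564102564) 32.5 [0.56142375 0.00093748 0.06      ] [0.56337879 0.00080179 0.044     ]
```

View pics/crop.png

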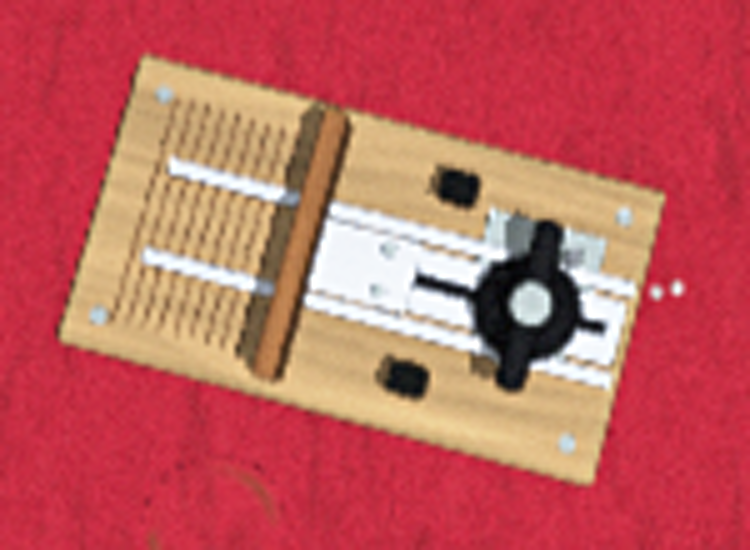

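Board fit is 309 x 171 mm, as it should be: centre (0.523, 0.055), guide yaw -15.7°. The knob then falls at (0.497, -0.037), which matches its blob. I'll approach with the tool half-turned, so the last joint has room for the counter-clockwise turn.

Call:
arm_command:
  deltas:
    - [[1.07, -2.44, 0, 0, 0, -7.1], [1.07, -2.44, 0, 0, 0, -7.1], [1.07, -2.44, 0, 0, 0, -7.1], [1.07, -2.44, 0, 0, 0, -7.1], [1.07, -2.44, 0, 0, 0, -7.1], [1.07, -2.44, 0, 0, 0, -7.1], [1.07, -2.44, 0, 0, 0, -7.1], [1.07, -2.44, 0, 0, 0, -7.1], [1.07, -2.44, 0, 0, 0, -7.1], [1.07, -2.44, 0, 0, 0, -7.1], [1.07, -2.44, 0, 0, 0, -7.1], [1.07, -2.44, 0, 0, 0, -7.1]]
  gripper: 1
  squeeze: 60

```text
t: 1.1
tool_pos: [0.3691, 0.2555, 0.2183]
orientation: [-2.561, -1.82, 0.001]
force: [0.8, 0.3, 0.8]
opening: 0.0934
gripper_force: 0.0
```

Call:
arm_command:
  deltas:
    - [[1.07, -2.44, 0, 0, 0, -7.1], [1.07, -2.44, 0, 0, 0, -7.1], [1.07, -2.44, 0, 0, 0, -7.1], [1.07, -2.44, 0, 0, 0, -7.1], [1.07, -2.44, 0, 0, 0, -7.1], [1.07, -2.44, 0, 0, 0, -7.1], [1.07, -2.44, 0, 0, 0, -7.1], [1.07, -2.44, 0, 0, 0, -7.1], [1.07, -2.44, 0, 0, 0, -7.1], [1.07, -2.44, 0, 0, 0, -7.1], [1.07, -2.44, 0, 0, 0, -7.1], [1.07, -2.44, 0, 0, 0, -7.1]]

```text
t: 2.1
tool_pos: [0.4976, -0.0373, 0.2182]
orientation: [-3.117, 0.394, 0.001]
force: [-0.1, 0.4, 1.3]
opening: 0.0932
gripper_force: 0.0
```

Call:
arm_command:
  deltas:
    - [[0, 0, -1, 0, 0, -1.7], [0, 0, -1, 0, 0, 0], [0, 0, -1, 0, 0, 0], [0, 0, 0, 0, 0, 0], [0, 0, 0, 0, 0, 0]]

```text
t: 2.52
tool_pos: [0.4964, -0.0351, 0.1874]
orientation: [-3.112, 0.427, 0.004]
force: [-0.0, 0.7, 0.4]
opening: 0.0925
gripper_force: 0.0
```

```bash
cat > st.py <<'E'
from h import *
s=monitor.read_state();R=Rn.from_rotvec(s["orientation"]).as_matrix()
print("t",s["t"],"pos",s["tool_pos"].round(4),"yaw y",np.degrees(np.arctan2(R[1,1],R[0,1])).round(2),"z",R[:,2].round(4),"F",s["force"].round(2),"T",s["wrist_torque"].round(3),"open",round(s["opening"],4),"g",s["gripper_force"],"q",s["q"].round(2))
E
cat > wr.py <<'E'
import sys
from st import *
m=eyes.camera_model("wrist");im=eyes.read_camera("wrist");cv2.imwrite(sys.argv[1],im)
E
python3 wr.py pics/w1.png
python3 - <<'E'
from h import *
m=eyes.camera_model("wrist")
c=np.array([.5226,.0548]);y=np.array([.2707,.9627]);x=np.array([.9627,-.2707])
for a,b,z in((0,-95,.074),(47,-95,.074),(-47,-95,.074),(75,25,.0785),(75,39,.0785),(-75,25,.0785)):print(a,b,proj(m,[*(c+(a*x+b*y)/1000),z]).round(1))
E
```

```text
t 2.5167 pos [ 0.4964 -0.0351  0.1874] yaw y -105.63 z [-2.5e-03  6.0e-04 -1.0e+00] F [-0.03  0.75  0.43] T [0.034 0.142 0.001] open 0.0925 g 0.0 q [-0.17 -0.13  1.81  0.    1.47  1.67]
0 -95 [320.7 189.2]
47 -95 [320.9 137.3]
-47 -95 [320.5 236.2]
75 25 [176.4 103.8]
75 39 [159.5 103.8]
-75 25 [196.7 264.5]
```

View pics/w1.png

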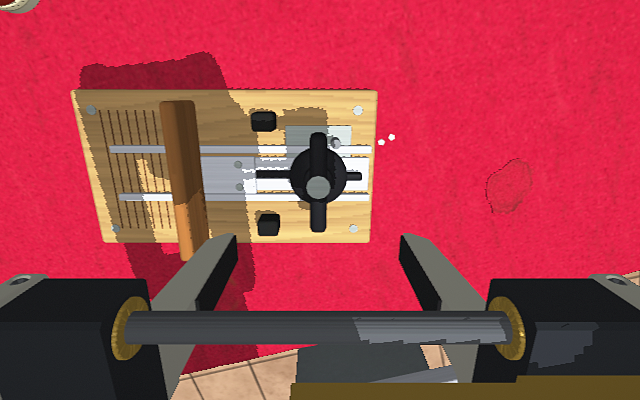

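The wrist view shows the knob's wing ends at (318,133) and (318,231), about 3-5 px from the predicted spots. I'll fit the board in this view too, for a second estimate.

Run:
```python
from h import *
im=cv2.imread("pics/w1.png");m=eyes.camera_model("wrist")
hsv=cv2.cvtColor(im,cv2.COLOR_BGR2HSV);H,S,V=cv2.split(hsv)
roi=np.zeros(im.shape[:2],np.uint8);roi[80:246,60:379]=255
red=((H>165)|(H<5))&(S>150)
msk=cv2.morphologyEx(((~red)*255).astype(np.uint8)&roi,cv2.MORPH_OPEN,np.ones((7,7)))
c=max(cv2.findContours(msk,0,2)[0],key=cv2.contourArea)
w=np.array([ray(m,p[0],.018)[:2]*1000 for p in c],np.float32)
r=cv2.minAreaRect(w);print(r,cv2.boxPoints(r))
k=((V<70)*255).astype(np.uint8);k[:,:285]=0;k[:,350:]=0;k[240:]=0;k[:125]=0
k=cv2.morphologyEx(k,cv2.MORPH_OPEN,np.ones((9,9)))
for v in (145,150,220):
    x=np.where(k[v]>0)[0];print(v,x.min(),x.max(),ray(m,((x.min()+x.max())/2,v),.074)[:2])
y=np.where(k[:,318]>0)[0];print(y.min(),y.max(),ray(m,(318,y.min()),.074),ray(m,(318,y.max()),.074))
```

```text
((524.7371826171875, 56.30052947998047), (308.2379150390625, 171.76658630371094), 74.3829116821289) [[ 400.5346   -69.00833]
 [ 565.9599  -115.2491 ]
 [ 648.93976  181.60939]
 [ 483.51447  227.85016]]
145 310 326 [ 0.53638109 -0.0451655 ]
150 305 331 [ 0.53214646 -0.04398222]
220 311 325 [ 0.46837736 -0.02616322]
133 231 [ 0.54638399 -0.04796061  0.074     ] [ 0.45752869 -0.02313178  0.074     ]
```

Call:
arm_command:
  deltas:
    - [[0.2, -0.05, -3, 0, 0, 0], [0, 0, -3, 0, 0, 0], [0, 0, -3, 0, 0, 0], [0, 0, -2.5, 0, 0, 0], [0, 0, -1.5, 0, 0, 0], [0, 0, -0.8, 0, 0, 0], [0, 0, 0, 0, 0, 0], [0, 0, 0, 0, 0, 0], [0, 0, 0, 0, 0, 0]]

```text
t: 3.32
tool_pos: [0.5009, -0.0365, 0.0524]
orientation: [3.112, -0.43, 0.004]
force: [0.1, -0.3, 0.4]
opening: 0.0929
gripper_force: 0.0
```

Call:
arm_command:
  deltas:
    - [[0, 0, 0, 0, 0, 0], [0, 0, 0, 0, 0, 0], [0, 0, 0, 0, 0, 0], [0, 0, 0, 0, 0, 0], [0, 0, 0, 0, 0, 0], [0, 0, 0, 0, 0, 0], [0, 0, 0, 0, 0, 0], [0, 0, 0, 0, 0, 0]]
  gripper: -1
  squeeze: 60

```text
t: 3.98
tool_pos: [0.4994, -0.0365, 0.0506]
orientation: [-3.112, 0.43, 0.0]
force: [0.1, -0.2, -0.1]
opening: 0.0441
gripper_force: 0.0
```

```bash
python3 st.py
```

```text
t 3.9833 pos [ 0.4994 -0.0365  0.0506] yaw y -105.75 z [-1.e-04  0.e+00 -1.e+00] F [ 0.14 -0.2  -0.1 ] T [-0.007  0.169 -0.07 ] open 0.0441 g 0.0 q [-0.18  0.01  1.93  0.    1.2   1.67]
```

Call:
arm_command:
  deltas:
    - [[0, 0, 0, 0, 0, 0], [0, 0, 0, 0, 0, 0], [0, 0, 0, 0, 0, 0], [0, 0, 0, 0, 0, 0], [0, 0, 0, 0, 0, 0], [0, 0, 0, 0, 0, 0], [0, 0, 0, 0, 0, 0], [0, 0, 0, 0, 0, 0]]

```text
t: 4.65
tool_pos: [0.4996, -0.0361, 0.0506]
orientation: [-3.111, 0.43, -0.0]
force: [1.2, 4.0, -0.7]
opening: 0.0179
gripper_force: 60.0
```

```bash
python3 st.py
```

```text
t 4.65 pos [ 0.4996 -0.0361  0.0506] yaw y -105.75 z [ 2.e-04  5.e-04 -1.e+00] F [ 1.21  4.05 -0.72] T [ 0.746 -0.108 -0.   ] open 0.0179 g 59.99970763921738 q [-0.18  0.01  1.93  0.    1.2   1.67]
```

Call:
arm_command:
  deltas:
    - [[0, 0.05, 0, 0, 0, 4], [0, 0, 0, 0, 0, 4], [0, 0, 0, 0, 0, 4]]

```text
t: 4.9
tool_pos: [0.4996, -0.036, 0.0506]
orientation: [-3.14, 0.098, -0.0]
force: [1.2, 3.1, -1.0]
opening: 0.0179
gripper_force: 60.0
```

```bash
python3 st.py
```

```text
t 4.9 pos [ 0.4996 -0.036   0.0506] yaw y -93.58 z [ 3.e-04  1.e-04 -1.e+00] F [ 1.19  3.08 -0.96] T [ 0.424 -0.006 -0.36 ] open 0.0179 g 59.999752566218376 q [-0.17  0.01  1.93  0.    1.2   1.46]
```

Call:
arm_command:
  deltas:
    - [[0, 0, 0, 0, 0, 4], [0, 0, 0, 0, 0, 4], [0, 0, 0, 0, 0, 4], [0, 0, 0, 0, 0, 4], [0, 0, 0, 0, 0, 4]]

```text
t: 5.32
tool_pos: [0.4996, -0.0361, 0.0507]
orientation: [3.109, 0.449, 0.0]
force: [1.8, 2.1, -1.3]
opening: 0.0177
gripper_force: 60.0
```

```bash
python3 st.py
```

```text
t 5.3167 pos [ 0.4996 -0.0361  0.0507] yaw y -73.56 z [ 3.e-04 -1.e-04 -1.e+00] F [ 1.79  2.13 -1.35] T [ 0.389 -0.084 -0.073] open 0.0177 g 59.99971881508827 q [-0.17  0.01  1.93 -0.    1.2   1.11]
```

It broke loose at about 0.36 N m and now turns freely at about 0.07 N m. From here I feel for the pin.

Call:
arm_command:
  deltas:
    - [[0, 0, 0, 0, 0, 3], [0, 0, 0, 0, 0, 3], [0, 0, 0, 0, 0, 3], [0, 0, 0, 0, 0, 2]]

```text
t: 5.65
tool_pos: [0.4996, -0.0361, 0.0506]
orientation: [3.052, 0.744, 0.0]
force: [1.4, 2.3, -1.3]
opening: 0.0178
gripper_force: 60.0
```

```bash
python3 st.py
```

```text
t 5.65 pos [ 0.4996 -0.0361  0.0506] yaw y -62.59 z [ 2.e-04 -1.e-04 -1.e+00] F [ 1.45  2.29 -1.29] T [ 0.325 -0.133 -0.072] open 0.0178 g 59.99966807663441 q [-0.17  0.01  1.93 -0.    1.2   0.92]
```

Call:
arm_command:
  deltas:
    - [[0, 0, 0, 0, 0, 1], [0, 0, 0, 0, 0, 1]]

```text
t: 5.82
tool_pos: [0.4996, -0.036, 0.0507]
orientation: [3.039, 0.794, 0.0]
force: [1.4, 2.7, -0.2]
opening: 0.0177
gripper_force: 60.0
```

```bash
python3 st.py
```

```text
t 5.8167 pos [ 0.4996 -0.036   0.0507] yaw y -60.72 z [ 2.e-04 -1.e-04 -1.e+00] F [ 1.43  2.69 -0.24] T [ 0.324 -0.114 -0.001] open 0.0177 g 59.999707862734795 q [-0.17  0.01  1.93 -0.    1.2   0.89]
```

Call:
arm_command:
  deltas:
    - [[0, 0, 0, 0, 0, 1], [0, 0, 0, 0, 0, 1]]

```text
t: 5.98
tool_pos: [0.4996, -0.036, 0.0506]
orientation: [3.025, 0.848, 0.0]
force: [1.4, 3.0, -0.8]
opening: 0.0174
gripper_force: 60.0
```

```bash
python3 st.py
```

```text
t 5.9833 pos [ 0.4996 -0.036   0.0506] yaw y -58.69 z [ 2.e-04 -1.e-04 -1.e+00] F [ 1.36  2.99 -0.8 ] T [ 0.299 -0.127 -0.001] open 0.0174 g 59.99970495700836 q [-0.17  0.01  1.93 -0.    1.2   0.85]
```

Call:
arm_command:
  deltas:
    - [[0, 0, 0, 0, 0, 1], [0, 0, 0, 0, 0, 1]]

```text
t: 6.15
tool_pos: [0.4996, -0.036, 0.0507]
orientation: [3.01, 0.901, 0.0]
force: [1.7, 2.0, -1.4]
opening: 0.0179
gripper_force: 60.0
```

```bash
python3 st.py
```

```text
t 6.15 pos [ 0.4996 -0.036   0.0507] yaw y -56.67 z [ 1.e-04 -1.e-04 -1.e+00] F [ 1.73  2.03 -1.39] T [ 0.279 -0.221  0.011] open 0.0179 g 59.99951720237732 q [-0.17  0.01  1.93 -0.    1.2   0.81]
```

Call:
arm_command:
  deltas:
    - [[0, 0, 0, 0, 0, 1], [0, 0, 0, 0, 0, 1]]

```text
t: 6.32
tool_pos: [0.4995, -0.036, 0.0506]
orientation: [2.993, 0.953, -0.0]
force: [2.1, 0.8, -1.0]
opening: 0.0177
gripper_force: 60.0
```

```bash
python3 st.py
```

```text
t 6.3167 pos [ 0.4995 -0.036   0.0506] yaw y -54.67 z [ 0.e+00 -1.e-04 -1.e+00] F [ 2.1   0.8  -1.05] T [ 0.224 -0.198 -0.232] open 0.0177 g 59.999837055802345 q [-0.17  0.01  1.93 -0.    1.2   0.78]
```

That is contact, at about 51°. One more degree to seat it firmly.

Call:
arm_command:
  deltas:
    - [[0, 0, 0, 0, 0, 0.5], [0, 0, 0, 0, 0, 0.3], [0, 0, 0, 0, 0, 0]]

```text
t: 6.57
tool_pos: [0.4995, -0.0361, 0.0506]
orientation: [2.987, 0.972, 0.0]
force: [2.5, 1.1, -2.2]
opening: 0.0178
gripper_force: 60.0
```

```bash
python3 st.py
```

```text
t 6.5667 pos [ 0.4995 -0.0361  0.0506] yaw y -53.94 z [ 0.e+00 -1.e-04 -1.e+00] F [ 2.51  1.07 -2.21] T [ 0.212 -0.199 -0.149] open 0.0178 g 59.99951720237732 q [-0.17  0.01  1.93 -0.    1.2   0.77]
```

Call:
arm_command:
  deltas:
    - [[0, 0, 0, 0, 0, 0.5], [0, 0, 0, 0, 0, 0.3], [0, 0, 0, 0, 0, 0]]

```text
t: 6.82
tool_pos: [0.4995, -0.036, 0.0506]
orientation: [2.98, 0.994, -0.0]
force: [2.4, 1.4, -0.8]
opening: 0.0178
gripper_force: 60.0
```

```bash
python3 st.py
```

```text
t 6.8167 pos [ 0.4995 -0.036   0.0506] yaw y -53.13 z [-0. -0. -1.] F [ 2.45  1.42 -0.76] T [ 0.2   -0.167 -0.187] open 0.0178 g 59.99942623078823 q [-0.17  0.01  1.93 -0.    1.2   0.75]
```

Call:
arm_command:
  deltas:
    - [[0, 0, 0, 0, 0, 0]]

```text
t: 6.9
tool_pos: [0.4995, -0.0361, 0.0506]
orientation: [2.981, 0.993, -0.0]
force: [2.3, 2.3, -1.2]
opening: 0.0178
gripper_force: 60.0
```

```bash
python3 st.py
```

```text
t 6.9 pos [ 0.4995 -0.0361  0.0506] yaw y -53.15 z [-0.e+00 -1.e-04 -1.e+00] F [ 2.31  2.32 -1.2 ] T [ 0.146 -0.143 -0.235] open 0.0178 g 59.99943383038044 q [-0.17  0.01  1.93 -0.    1.2   0.75]
```

Call:
arm_command:
  deltas:
    - [[0, 0, 0, 0, 0, 0.5], [0, 0, 0, 0, 0, 0.5], [0, 0, 0, 0, 0, 0]]

```text
t: 7.15
tool_pos: [0.4994, -0.036, 0.0506]
orientation: [-2.971, -1.02, 0.0]
force: [1.7, 1.3, -0.7]
opening: 0.0182
gripper_force: 60.0
```

```bash
python3 st.py
```

```text
t 7.15 pos [ 0.4994 -0.036   0.0506] yaw y -52.11 z [-1.e-04 -0.e+00 -1.e+00] F [ 1.67  1.29 -0.7 ] T [ 0.108 -0.198 -0.323] open 0.0182 g 59.999480322003365 q [-0.17  0.01  1.93 -0.    1.2   0.74]
```

Call:
arm_command:
  deltas:
    - [[0, 0, 0, 0, 0, 0]]

```text
t: 7.23
tool_pos: [0.4995, -0.036, 0.0506]
orientation: [2.972, 1.019, -0.0]
force: [0.7, 0.9, -1.0]
opening: 0.0179
gripper_force: 60.0
```

```bash
python3 st.py
```

```text
t 7.2333 pos [ 0.4995 -0.036   0.0506] yaw y -52.15 z [-0.e+00 -1.e-04 -1.e+00] F [ 0.69  0.89 -1.04] T [ 0.083 -0.092 -0.307] open 0.0179 g 59.99958738684654 q [-0.17  0.01  1.93 -0.    1.2   0.74]
```

Call:
arm_command:
  deltas:
    - [[0, 0, 0, 0, 0, 0.8], [0, 0, 0, 0, 0, 0.8], [0, 0, 0, 0, 0, 0]]

```text
t: 7.48
tool_pos: [0.4995, -0.036, 0.0507]
orientation: [-2.957, -1.062, 0.0]
force: [1.4, 0.5, -1.7]
opening: 0.0177
gripper_force: 60.0
```

```bash
python3 st.py
```

```text
t 7.4833 pos [ 0.4995 -0.036   0.0507] yaw y -50.48 z [-0. -0. -1.] F [ 1.4   0.55 -1.65] T [ 0.067 -0.076 -0.406] open 0.0177 g 59.9994932860136 q [-0.17  0.01  1.93 -0.    1.2   0.71]
```

Call:
arm_command:
  deltas:
    - [[0, 0, 0, 0, 0, 0]]

```text
t: 7.57
tool_pos: [0.4995, -0.036, 0.0507]
orientation: [2.957, 1.06, -0.0]
force: [1.1, 0.0, -1.3]
opening: 0.018
gripper_force: 60.0
```

```bash
python3 st.py
```

```text
t 7.5667 pos [ 0.4995 -0.036   0.0507] yaw y -50.55 z [ 0. -0. -1.] F [ 1.09  0.04 -1.32] T [ 0.078 -0.123 -0.466] open 0.018 g 59.99949663877487 q [-0.17  0.01  1.93 -0.    1.2   0.71]
```

Call:
arm_command:
  deltas:
    - [[0, 0, 0, 0, 0, 0.4], [0, 0, 0, 0, 0, 0.4], [0, 0, 0, 0, 0, 0], [0, 0, 0, 0, 0, 0]]

```text
t: 7.9
tool_pos: [0.4994, -0.036, 0.0506]
orientation: [2.95, 1.081, -0.0]
force: [1.3, 0.8, -0.3]
opening: 0.018
gripper_force: 60.0
```

```bash
python3 st.py
```

```text
t 7.9 pos [ 0.4994 -0.036   0.0506] yaw y -49.75 z [-1.e-04 -1.e-04 -1.e+00] F [ 1.33  0.8  -0.35] T [ 0.041 -0.056 -0.509] open 0.018 g 59.99966271221638 q [-0.17  0.01  1.93 -0.    1.2   0.69]
```

Call:
arm_command:
  deltas:
    - [[0, 0, 0, 0, 0, 0]]

```text
t: 7.98
tool_pos: [0.4994, -0.036, 0.0506]
orientation: [2.95, 1.081, -0.0]
force: [1.7, 0.3, -0.2]
opening: 0.0178
gripper_force: 60.0
```

```bash
python3 st.py
```

```text
t 7.9833 pos [ 0.4994 -0.036   0.0506] yaw y -49.75 z [-1.e-04 -1.e-04 -1.e+00] F [ 1.74  0.28 -0.24] T [-0.006 -0.001 -0.465] open 0.0178 g 59.99973423779011 q [-0.17  0.01  1.93 -0.    1.2   0.69]
```

That is about 0.49 N m, roughly 12 N on the pin: firm, and well under 25 N. Now I release and lift.

Call:
arm_command:
  deltas:
    - [[0, 0, 0, 0, 0, 0], [0, 0, 0, 0, 0, 0], [0, 0, 0, 0, 0, 0], [0, 0, 0, 0, 0, 0], [0, 0, 0, 0, 0, 0], [0, 0, 0, 0, 0, 0], [0, 0, 1, 0, 0, 0], [0, 0, 2, 0, 0, 0], [0, 0, 3, 0, 0, 0], [0, 0, 3, 0, 0, 0], [0, 0, 3, 0, 0, 0], [0, 0, 2, 0, 0, 0]]
  gripper: 0

```text
t: 8.98
tool_pos: [0.5005, -0.0362, 0.1949]
orientation: [2.948, 1.08, 0.005]
force: [-0.4, 0.2, 0.5]
opening: 0.0466
gripper_force: 0.0
```

```bash
python3 wr.py pics/w2.png
```

```text
t 8.9833 pos [ 0.5005 -0.0362  0.1949] yaw y -49.75 z [ 3.9e-03 -7.0e-04 -1.0e+00] F [-0.39  0.2   0.47] T [-0.063  0.097 -0.052] open 0.0466 g 0.0 q [-0.17 -0.13  1.79 -0.    1.48  0.69]
```

View pics/w2.png

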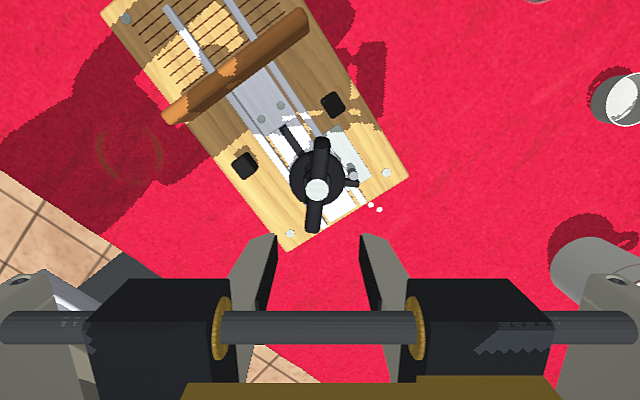

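The wrist view shows the wing turned with the gripper (ends at (321,140) and (314,228)). The tab at (352,180) lies against the pin at (350,170). Next I go beyond the fence with the fingers shut.

Call:
arm_command:
  deltas:
    - [[0.75, 2.8, 0, 0, 0, 5.7], [0.75, 2.8, 0, 0, 0, 5.7], [0.75, 2.8, 0, 0, 0, 5.7], [0.75, 2.8, 0, 0, 0, 5.7], [0.75, 2.8, 0, 0, 0, 5.7], [0.75, 2.9, 0, 0, 0, 5.6], [0, 0, -3, 0, 0, 0], [0, 0, -3, 0, 0, 0], [0, 0, -3, 0, 0, 0], [0, 0, -2, 0, 0, 0], [0, 0, -1.5, 0, 0, 0], [0, 0, -1, 0, 0, 0]]
  gripper: -1
  squeeze: 20

```text
t: 10.03
tool_pos: [0.5432, 0.1329, 0.0537]
orientation: [-2.502, -1.898, 0.004]
force: [0.4, -0.8, 0.1]
opening: 0.0005
gripper_force: 0.0
```

Call:
arm_command:
  deltas:
    - [[0, 0, 0, 0, 0, 0], [0, 0, 0, 0, 0, 0], [0, 0, 0, 0, 0, 0]]

```text
t: 10.28
tool_pos: [0.5456, 0.1331, 0.0572]
orientation: [2.503, 1.898, 0.003]
force: [0.7, -0.6, -0.3]
opening: 0.0006
gripper_force: 0.0
```

```bash
python3 st.py
```

```text
t 10.2833 pos [0.5456 0.1331 0.0572] yaw y -15.66 z [ 2.1e-03  4.0e-04 -1.0e+00] F [ 0.69 -0.6  -0.26] T [-0.104  0.105  0.086] open 0.0006 g 0.0 q [0.15 0.16 1.76 0.   1.22 0.42]
```

Call:
arm_command:
  deltas:
    - [[0, 0, -0.6, 0, 0, 0], [0, 0, -0.5, 0, 0, 0], [-0.27, -0.96, 0, 0, 0, 0], [-0.27, -0.96, 0, 0, 0, 0], [-0.14, -0.48, 0, 0, 0, 0], [-0.14, -0.48, 0, 0, 0, 0], [-0.14, -0.48, 0, 0, 0, 0], [-0.14, -0.48, 0, 0, 0, 0]]

```text
t: 10.95
tool_pos: [0.5336, 0.0943, 0.0448]
orientation: [-2.504, -1.898, -0.001]
force: [0.3, 1.6, -1.8]
opening: 0.0007
gripper_force: 1.2
```

```bash
python3 st.py
```

```text
t 10.95 pos [0.5336 0.0943 0.0448] yaw y -15.68 z [ 7.e-04  6.e-04 -1.e+00] F [ 0.31  1.62 -1.84] T [ 0.341 -0.129 -0.004] open 0.0007 g 1.1751693114638329 q [0.08 0.13 1.82 0.   1.19 0.35]
```

Call:
arm_command:
  deltas:
    - [[-0.14, -0.48, 0, 0, 0, 0], [-0.14, -0.48, 0, 0, 0, 0], [-0.14, -0.48, 0, 0, 0, 0], [-0.14, -0.48, 0, 0, 0, 0], [-0.14, -0.48, 0, 0, 0, 0]]

```text
t: 11.37
tool_pos: [0.5267, 0.0702, 0.0449]
orientation: [2.503, 1.898, 0.001]
force: [1.9, 1.5, -0.4]
opening: 0.0006
gripper_force: 1.2
```

```bash
python3 st.py
```

```text
t 11.3667 pos [0.5267 0.0702 0.0449] yaw y -15.65 z [ 7.e-04  0.e+00 -1.e+00] F [ 1.93  1.46 -0.42] T [ 0.238 -0.296  0.027] open 0.0006 g 1.1769034364260733 q [0.04 0.1  1.85 0.   1.19 0.31]
```

Call:
arm_command:
  deltas:
    - [[-0.11, -0.38, 0, 0, 0, 0], [-0.11, -0.38, 0, 0, 0, 0], [-0.11, -0.38, 0, 0, 0, 0], [-0.08, -0.29, 0, 0, 0, 0], [0, 0, 0, 0, 0, 0]]

```text
t: 11.78
tool_pos: [0.522, 0.0556, 0.0446]
orientation: [-2.503, -1.898, 0.001]
force: [0.1, 0.2, -0.5]
opening: 0.0007
gripper_force: 0.0
```

```bash
python3 st.py
```

```text
t 11.7833 pos [0.522  0.0556 0.0446] yaw y -15.67 z [-6.e-04 -4.e-04 -1.e+00] F [ 0.11  0.17 -0.47] T [-0.099  0.088 -0.015] open 0.0007 g 0.0 q [ 0.01  0.09  1.87 -0.    1.19  0.28]
```

Call:
arm_command:
  deltas:
    - [[-0.04, -0.14, 0, 0, 0, 0], [-0.04, -0.14, 0, 0, 0, 0], [0, 0, 0, 0, 0, 0]]

```text
t: 12.03
tool_pos: [0.5213, 0.0534, 0.0445]
orientation: [-2.503, -1.898, 0.001]
force: [0.5, 0.4, 0.9]
opening: 0.0004
gripper_force: 0.3
```

```bash
python3 st.py
```

```text
t 12.0333 pos [0.5213 0.0534 0.0445] yaw y -15.65 z [-7.e-04 -1.e-04 -1.e+00] F [0.46 0.37 0.9 ] T [ 0.016  0.04  -0.03 ] open 0.0004 g 0.29005810618400574 q [ 0.    0.09  1.87 -0.    1.19  0.28]
```

Call:
arm_command:
  deltas:
    - [[-0.03, -0.12, 0, 0, 0, 0], [-0.03, -0.12, 0, 0, 0, 0], [0, 0, 0, 0, 0, 0]]

```text
t: 12.28
tool_pos: [0.5207, 0.051, 0.0445]
orientation: [-2.503, -1.898, 0.001]
force: [-0.1, 1.0, 0.6]
opening: 0.0004
gripper_force: 0.6
```

Call:
arm_command:
  deltas:
    - [[-0.02, -0.07, 0, 0, 0, 0], [-0.02, -0.07, 0, 0, 0, 0]]

```text
t: 12.45
tool_pos: [0.5203, 0.0498, 0.0445]
orientation: [-2.503, -1.898, 0.0]
force: [-1.0, 2.0, 0.3]
opening: 0.0003
gripper_force: 1.0
```

```bash
python3 st.py
```

```text
t 12.45 pos [0.5203 0.0498 0.0445] yaw y -15.65 z [-5.e-04  2.e-04 -1.e+00] F [-1.04  2.04  0.31] T [ 0.324  0.203 -0.049] open 0.0003 g 1.0434756218455732 q [-0.    0.08  1.87  0.    1.19  0.27]
```

Call:
arm_command:
  deltas:
    - [[-0.02, -0.08, 0, 0, 0, 0], [-0.02, -0.08, 0, 0, 0, 0]]

```text
t: 12.62
tool_pos: [0.5203, 0.0497, 0.0445]
orientation: [-2.502, -1.897, -0.003]
force: [2.5, 13.4, -2.5]
opening: 0.0003
gripper_force: 7.0
```

```bash
python3 st.py; python3 wr.py pics/w3.png
```

```text
t 12.6167 pos [0.5203 0.0497 0.0445] yaw y -15.65 z [ 5.0e-04  2.8e-03 -1.0e+00] F [ 2.52 13.38 -2.48] T [ 2.14  -0.237 -0.029] open 0.0003 g 6.957101002335548 q [-0.    0.08  1.87  0.    1.19  0.27]
t 12.6167 pos [0.5203 0.0497 0.0445] yaw y -15.65 z [ 5.0e-04  2.8e-03 -1.0e+00] F [ 2.52 13.38 -2.48] T [ 2.14  -0.237 -0.029] open 0.0003 g 6.957101002335548 q [-0.    0.08  1.87  0.    1.19  0.27]
```

View pics/w3.png

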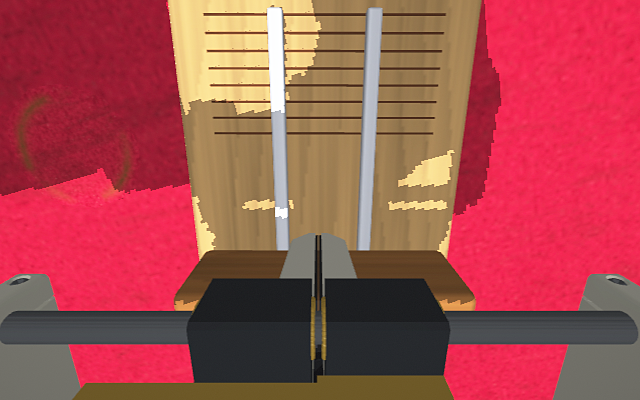

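Force rose from 2 to 13.6 N with no further travel, and the tool is where home was predicted. The wrist view shows the fence (row ~250-300) against the fingers with the board bare behind it. One slight press more, then I back off and lift clear.

Call:
arm_command:
  deltas:
    - [[-0.01, -0.05, 0, 0, 0, 0], [0, 0, 0, 0, 0, 0]]

```text
t: 12.83
tool_pos: [0.5203, 0.0497, 0.0445]
orientation: [-2.501, -1.897, -0.004]
force: [2.5, 13.3, -3.1]
opening: 0.0006
gripper_force: 6.4
```

Call:
arm_command:
  deltas:
    - [[0.14, 0.5, 0, 0, 0, 0], [0.27, 1, 0, 0, 0, 0], [0.4, 1.5, 0, 0, 0, 0], [0, 0, 2, 0, 0, 0], [0, 0, 3, 0, 0, 0], [0, 0, 4, 0, 0, 0], [0, 3, 4, 0, 0, 0], [0, 4, 2, 0, 0, 0], [0, 4, 0, 0, 0, 0], [0, 4, 0, 0, 0, 0], [0, 3, 0, 0, 0, 0], [0, 0, 0, 0, 0, 0]]

```text
t: 13.83
tool_pos: [0.5275, 0.2554, 0.1868]
orientation: [-2.499, -1.903, -0.002]
force: [0.5, 0.4, 0.5]
opening: 0.0006
gripper_force: 0.0
```

Call:
arm_command:
  deltas:
    - [[-1, 4, 0, 0, 0, 0], [-2, 4, 0, 0, 0, 0], [-2, 4, 0, 0, 0, 0], [-2, 4, 0, 0, 0, 0], [-2, 3, 0, 0, 0, 0], [-2, 2, 0, 0, 0, 0], [0, 0, 0, 0, 0, 0], [0, 0, 0, 0, 0, 0], [0, 0, 0, 0, 0, 0]]

```text
t: 14.58
tool_pos: [0.4227, 0.4512, 0.1864]
orientation: [2.502, 1.898, -0.0]
force: [1.2, -0.7, 0.0]
opening: 0.0004
gripper_force: 0.0
```

Run:
```python
from st import *
im=eyes.read_camera("top");m=eyes.camera_model("top");cv2.imwrite("pics/top1.png",im)
a=cv2.imread("pics/top0.png")
d=cv2.absdiff(a,im).max(2)
for n,(x0,x1,y0,y1) in dict(mug=(430,490,155,210),scoop=(390,440,120,155),jars=(240,370,100,160),cap=(180,202,248,270)).items(): print(n,(d[y0:y1,x0:x1]>40).sum())
cv2.imwrite("pics/fin.png",cv2.resize(im[90:330,140:540],None,fx=2,fy=2))
c=np.array([.5237,.0556]);y=np.array([.2705,.9627]);x=np.array([.9627,-.2705])
for b in(-16,-30):print([(proj(m,[*(c+(s*x+b*y)/1000),.0785])-[140,90])*2 for s in(-75,75)])
```

```text
t 14.5833 pos [0.4227 0.4512 0.1864] yaw y -15.64 z [ 4.e-04 -9.e-04 -1.e+00] F [ 1.24 -0.66  0.02] T [-0.041  0.078 -0.017] open 0.0004 g 0.0 q [ 0.74  0.2   1.47 -0.    1.47  1.01]
mug 0
scoop 0
jars 0
cap 51
[array([328.02439535, 319.64795786]), array([358.12729676, 210.05642844])]
[array([338.35710912, 322.47369816]), array([368.25344072, 212.75648819])]
```

View pics/fin.png

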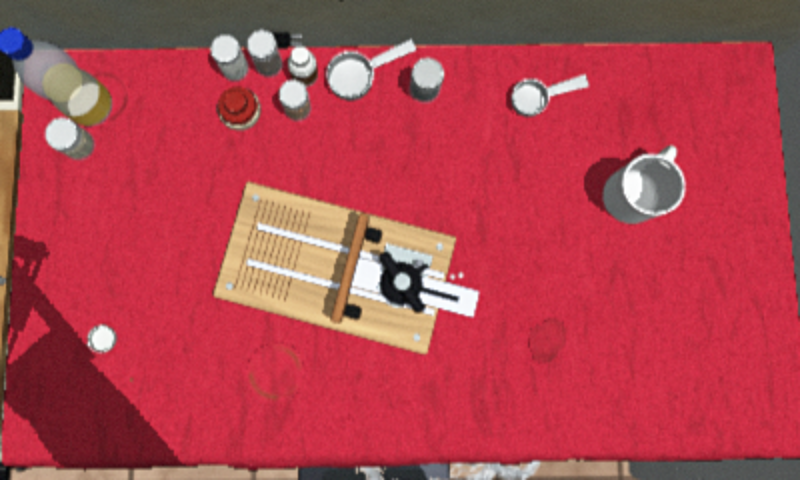

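The final view shows the fence against both bumpers, from (360,215) to (338,320) as predicted. The knob is still open, and nothing else has moved; only the arm's shadow changed near the cap. I'm handing the job in.

```bash
python3 -c "
from plant import ticket;print(ticket.close_job())"
```

```text
the job is handed in; nothing more can be done
None
```

The knob was broken loose and turned to its stop at about 12 N on the pin, the fence was slid fully home on its bumpers, the other things on the table were not disturbed, and the job was handed in at about 15 s.

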